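Open the safety cap of the bottle in the vise

ROBOT

A 6-joint arm with a two-finger parallel gripper is mounted at the origin on the work surface. World frame = base frame: x ahead of the robot, y to its left, z up, the work surface at z = 0. Lengths are in m, angles in rad, forces in N, time in s.
With the tool pointing down it reaches from about 0.375 to 0.9 m from the base axis. Payload 3.1 kg.
Tool frame: the origin (TCP) lies midway between the tips of the shut fingers; the grasp point (between the pads) lies 19 mm behind it; z points along the fingers, y is the line along which they close (so a half turn about z gives the same grasp; the last joint's range is limited). The gripper opens to 85 mm and grips with 20 to 120 N. Pads are 22 mm wide; open, the fingers measure 114 mm over their backs; the gripper's body (76 mm by 85 mm) begins 54 mm behind the grasp point. The pads swing forward as they close: fully open they stand 13 mm farther back than shut.
Start: joints at [0.968, 0.527, 1.433, -0, 1.181, -0.178], TCP at [0.258, 0.569, 0.231] pointing down, gripper open.
Joint ranges: [-3.08, 3.08], [-0.75, 2.2], [0.22, 2.44], [-1.43, 4.57], [0, 2.65], [-2.85, 2.85]. Speed limits (rad/s): [2.79, 2.79, 3.14, 3.14, 3.14, 3.14].

INTERFACE

Orientations are given as a 3x3 rotation matrix whose columns are the frame's x, y, z axes.
In Python, from workcell import observe, capture, get_calibration, close_job, boxes_of, mark_of gives the robot as it stands.
- The arm moves only by the tool play_rows, never from a script. Its argument "targets" is a list of rows, each an object of numbers: "tx", "ty", "tz": the shift along the tool's x, y, z in cm; "ax", "ay", "az": the turn, a rotation vector about the tool's x, y, z in units of 10 degrees (1.0 is 10 degrees). In form: [{"tx": .., "ty": .., "tz": .., "ax": .., "ay": .., "az": ..}, ...]. A call has 1 to 5 rows; each row shifts and turns the commanded pose from where the row before left it, along the tool's axes as they then stand; what a row does not reach is not made up. A row lasts 1/8 s, in which the tool goes at most 62.5 mm and 10.7 degrees, less where a joint would pass 70% of its speed; a pose out of reach is approached as far as the arm can. A call is refused whole if a number of a shift passes 6.25 or a number of a turn 1, either way. A call with a gripper value outside its range is refused whole. "gripper" is the finger opening in cm, from 0 to 8.54, set as the call begins (left out, the last holds). The fingers move at their own pace and stop on an object; the grip force is fixed at half the most. Time passes only in rows, so rows that do not move let the fingers close. It gives the time, the measured TCP pose, the force, the opening and the grip force at its end, in the units of the state.
- observe(): the state, without advancing time (a new reading comes with each control period).
- capture(name): name is "side" or "top" or "wrist"; returns the picture (420x560x3 uint8, red, green, blue); there is no depth.
- get_calibration(name): a dict with "vfov" (degrees; the focal length in pixels is half the picture's height over the tangent of half this angle, whatever the lens; pixels are square), "cx", "cy" (the principal point, pixels), "rvec" (rotation vector, rad) and "tvec" (3), from world to camera coordinates, as OpenCV has them; the wrist camera has in their place "mount" (4x4, takes a point from camera to tool coordinates, whose origin is the TCP and whose axes are the flange's). Camera axes: x right, y down, z forward; pixel columns grow to the right and rows downward; lengths in m; the calibration is good to about 2 mm. A picture is of the moment at which its call begins: read the wrist's pose just before it. get_calibration takes no time and is no camera call.
- close_job(): hands the job in; it is judged then, once.
Trained networks look in the newest picture that a camera, given by its name, has taken for a name from the list of things; names that differ only in an ending like _2 or _b are one class to them, and where a whole thing is asked for, a point or a joint stands for the part that bears it (a point fixed in the world has none). Each returns a list of dicts, best first, with "p" (0 to 1); they miss things now and then, are a little off and sometimes report something else, mostly with a low value. They report only what shows in the picture. A call takes as long as a camera call. They do not tell look-alikes from the thing itself.
- boxes_of(camera, label): "location" ([x, y, z] in m, in world coordinates, good to about 4 mm: the middle of the surface that is visible of it).
- mark_of(camera, label): "location" ([x, y, z] in m, in world coordinates, good to about 4 mm: a listed point, or the origin of a listed thing).
The state is a dict: "t": time; "joint_pos": joint angles; "joint_velocities": joint speeds; "joint_torque": joint torques, N m; "tcp_pos": TCP position; "tcp_rot": TCP orientation; "force": force on the tool from outside, world axes, zero at the start; "wrist_torque": the same for the moment, N m; "gripper_width": finger opening in m; "finger_force": force on a finger pad.
Only numpy, scipy, OpenCV 4.12 (cv2) and the standard library are available. Lean on these libraries where they do the work, as an engineer would, in place of code of your own. Each camera call takes 0.05 s, during which the arm holds its last target. There are 200 camera calls.

TASK

A square bottle of cleaner is clamped in the bench vise, and a small drill-bit case has been left lying on its push-and-turn safety cap: take the case off and set it down flat, right way up, on the free bench, without dropping it. Then press the safety cap down, keep it pressed while you turn it anticlockwise (seen from above) a bit less than a quarter turn until it comes free, and lift it straight up. Finish still holding the cap, level and still, about 8 cm above where it sat on the bottle, and leave the other things on the bench where they are.

Things in the scene. Friction and masses are not known exactly. Their poses are not given: they have to be found in the camera images.
- bottle: Blue bench vise with a white square bottle (64 x 64 mm) clamped in it, all fixed, cannot move or turn. Origin on the bench below the neck axis. In its own frame the vise reaches 120 mm to +x, 135 mm to -x (T-bar) and 65 mm to each side along y. Jaw tops 118 mm, bottle shoulder 138 to 147 mm above the bench; only neck and cap above.
- cap: Round white ribbed cap, 48 mm diameter, 31 mm high, 30 g; origin at the centre of its underside, z up. Locked: x axis parallel to the bottle's x, flat top 195 mm above the bench, cannot be pulled up or turned over 0.1 rad. A spring (4 N locked, 1 N more per mm) pushes it up: it must go down 3.5 mm or more (8 N) to pass the catch; it bottoms at 6 mm (10 N).
- seat (a point): Point on the neck axis 164 mm above the bench, where the cap's underside centre sits when locked; axes as the bottle's. Pressed and turned anticlockwise seen from above, the cap is free from 1.1 to 1.35 rad (aim at 1.22); a hard stop follows. Free, it springs up 4 mm and lifts straight off, clear of the neck once 31 mm above this point.
- case: Closed black plastic drill-bit case, 84 x 56 x 30 mm (its x, y, z), about 0.16 kg, lying flat on the cap at the start, loose; origin at the centre of its underside.
- screwdriver: Screwdriver about 180 mm long lying on the bench along its x axis, handle to -x, 26 mm high; origin on the bench at mid-length; not to be disturbed.
- jar: Screw-top jar, 64 mm diameter, 75 mm high, standing on the bench; origin at the centre of its underside; not to be disturbed.
- offcut: Wooden offcut, 110 x 45 x 22 mm, lying on the bench; origin at the centre of its underside; not to be disturbed.
Things that resemble listed ones, but are neither listed nor needed, are in the scene too. Of the things like the case, leave any that is red; of the rest the larger one is meant.

How it is judged:
By the outcome, as a careful person would: the job done as asked, in the order asked, and still so for the second after the job is handed in, while the arm keeps its last pose, push and grip.
It also fails if it takes over 59 s, if anything falls off the work surface, if the arm or the gripper's body presses on something with over 40 N, if the wrist force passes 120 N, or if a joint passes its speed limit or range.

## Working session

There is one attempt and no reset: what is moved stays moved. The work goes in short steps, Python scripts to look and compute and a tool call to move; the robot and the scene stay as the last step left them, time stands still between calls to the robot, and variables do not carry over. Pictures are saved under pics/ and viewed, at most 10 in all, crops included, and the job is handed in when it is done.

Besides the shell and the picture viewer there is one more tool, called after "Request:" by a JSON object that holds its "op" and its "data". play_rows: Moves the arm, as the interface text tells. Its arguments: {"type":"object","properties":{"targets":{"type":"array"},"gripper":{"type":"number"}},"required":["targets"]}

```bash
mkdir -p pics; cat > h.py <<'E'
import numpy as np,cv2
from workcell import *
def save(cam,fn):
    im=capture(cam); cv2.imwrite('pics/'+fn,im[:,:,::-1]); return im
def K(c):
    f=210/np.tan(np.radians(c['vfov'])/2); return np.array([[f,0,c['cx']],[0,f,c['cy']],[0,0,1]])
def ext(cam):
    c=get_calibration(cam)
    if 'mount' in c:
        s=observe(); T=np.eye(4); T[:3,:3]=s['tcp_rot']; T[:3,3]=s['tcp_pos']; W=np.linalg.inv(T@np.array(c['mount']))
    else:
        W=np.eye(4); W[:3,:3]=cv2.Rodrigues(np.array(c['rvec'],float))[0]; W[:3,3]=c['tvec']
    return c,W
def proj(cam,P):
    c,W=ext(cam); p=K(c)@(W[:3,:3]@np.atleast_2d(P).T+W[:3,3:]); return (p[:2]/p[2]).T
def onz(cam,uv,z):
    c,W=ext(cam); d=W[:3,:3].T@np.linalg.inv(K(c))@np.array([*uv,1.]); o=-W[:3,:3].T@W[:3,3]
    return o+d*(z-o[2])/d[2]
E
python3 - <<'E'
from h import *
a=save('side','s0.png');b=save('top','t0.png')
for cam in ['top','side']:
    print(cam,{k:np.round(v,3).tolist() if not isinstance(v,str) else v for k,v in get_calibration(cam).items()})
    for l in ['case','cap','bottle','seat','screwdriver','jar','offcut']:
        for r in mark_of(cam,l)[:4]:
            P=np.array(r['location']); print(l,np.round(P,3),round(r['p'],2),np.round(proj(cam,P)[0]))
s=observe();print(s)
E
```

```text
top {'vfov': 53.034, 'cx': 286.008, 'cy': 209.665, 'rvec': [2.124, -2.128, 0.212], 'tvec': [-0.01, 0.57, 1.249]}
case [ 0.558 -0.     0.194] 0.82 [282. 204.]
case [ 0.428 -0.143 -0.003] 0.77 [327. 257.]
case [ 0.582 -0.153  0.003] 0.61 [330. 209.]
bottle [0.564 0.002 0.002] 0.96 [282. 215.]
seat [ 0.567 -0.     0.166] 0.71 [283. 203.]
screwdriver [ 0.683 -0.36   0.003] 0.55 [392. 179.]
jar [ 0.494 -0.373  0.002] 0.68 [399. 236.]
offcut [ 0.451  0.386 -0.   ] 0.93 [160. 250.]
side {'vfov': 56.847, 'cx': 282.868, 'cy': 215.276, 'rvec': [2.174, -0.793, 0.33], 'tvec': [-0.421, 0.341, 0.751]}
case [ 0.428 -0.144  0.001] 0.95 [283. 317.]
case [ 0.58  -0.157 -0.001] 0.82 [336. 286.]
case [ 0.558 -0.004  0.196] 0.74 [286. 195.]
bottle [0.566 0.002 0.002] 0.63 [288. 251.]
seat [ 0.568 -0.003  0.167] 0.87 [290. 203.]
screwdriver [ 0.687 -0.363 -0.001] 0.62 [436. 317.]
jar [ 0.494 -0.365  0.003] 0.95 [381. 371.]
offcut [0.453 0.391 0.001] 0.8 [179. 199.]
offcut [ 0.559 -0.002  0.198] 0.21 [286. 194.]
{'t': 0.8, 'joint_pos': array([ 9.67486355e-01,  5.27443411e-01,  1.43267779e+00,  3.62332315e-06,
        1.18139983e+00, -1.78518817e-01]), 'joint_velocities': array([ 0.00041919,  0.00088705, -0.00045664,  0.00058528, -0.00101101,
        0.00018991]), 'joint_torque': array([-6.74759249e-04, -4.42260075e+01, -1.78414053e+01, -2.47945454e-04,
        8.93852484e-04,  2.15304971e-05]), 'tcp_pos': array([0.25755992, 0.56945406, 0.23135229]), 'tcp_rot': array([[-9.11124257e-01,  4.12131759e-01,  3.78735226e-05],
       [ 4.12131761e-01,  9.11124255e-01,  6.08763480e-05],
       [-9.41840874e-06,  7.10747989e-05, -9.99999997e-01]]), 'force': array([ 0.60086635,  0.66245783, -0.37467529]), 'wrist_torque': array([ 0.00963043,  0.03185385, -0.03082731]), 'finger_force': 0.0, 'gripper_width': 0.08524129813929687}
```

```bash
python3 -c "
import cv2,numpy as np
a=cv2.imread('pics/t0.png');b=cv2.imread('pics/s0.png')
cv2.imwrite('pics/c0.png',np.hstack([cv2.resize(a,(400,300)),cv2.resize(b,(400,300))]))"
```

```text
(no output)
```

View pics/t0.png

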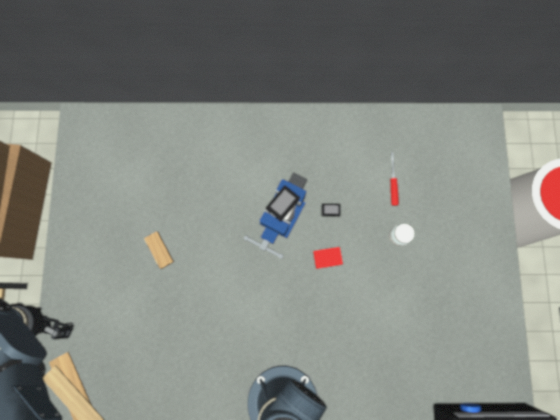

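View pics/s0.png

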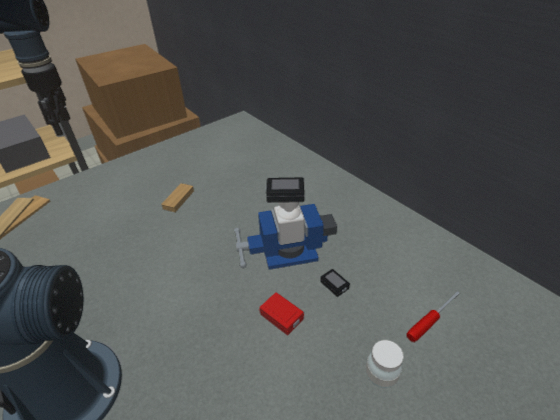

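Candidates for the case (top view): red at (327,257), which must be left; small black at (330,209); larger black at (282,204), lying on the cap. The last fits. I'll confirm it in a crop.

```bash
python3 - <<'E'
from h import *
im=cv2.imread('pics/t0.png')
cv2.imwrite('pics/crop1.png',cv2.resize(im[160:275,230:360],None,fx=5,fy=5,interpolation=cv2.INTER_CUBIC))
m=(im.max(2)<70).astype(np.uint8); m[:175]=0;m[235:]=0;m[:,:260]=0;m[:,350:]=0
n,l,st,ce=cv2.connectedComponentsWithStats(m)
for i in range(1,n):
    if st[i,4]<30: continue
    pts=np.argwhere(l==i)[:,::-1].astype(np.float32); r=cv2.minAreaRect(pts); print(st[i],r)
    b=cv2.boxPoints(r); print(np.round([onz('top',p,.225) for p in b],3).tolist())
    print(np.round(get_calibration('wrist')['mount'],3).tolist()) if i==1 else 0
# vise axis
a=onz('top',(262,246),.06);b=onz('top',(298,181),.06);print(a,b,np.arctan2(*(b-a)[[1,0]]))
E
```

```text
[267 187  32  33 158] ((282.6089782714844, 202.7432098388672), (19.09881019592285, 29.155458450317383), 41.423667907714844)
[[0.544, 0.044, 0.225], [0.604, -0.007, 0.225], [0.569, -0.046, 0.225], [0.51, 0.006, 0.225]]
[[0.0, -0.95, -0.311, 0.079], [1.0, 0.0, 0.0, -0.001], [0.0, -0.311, 0.95, -0.142], [0.0, 0.0, 0.0, 1.0]]
[0.45716047 0.06176848 0.06      ] [ 0.66037614 -0.04906289  0.06      ] -0.4992953872385629
```

View pics/crop1.png

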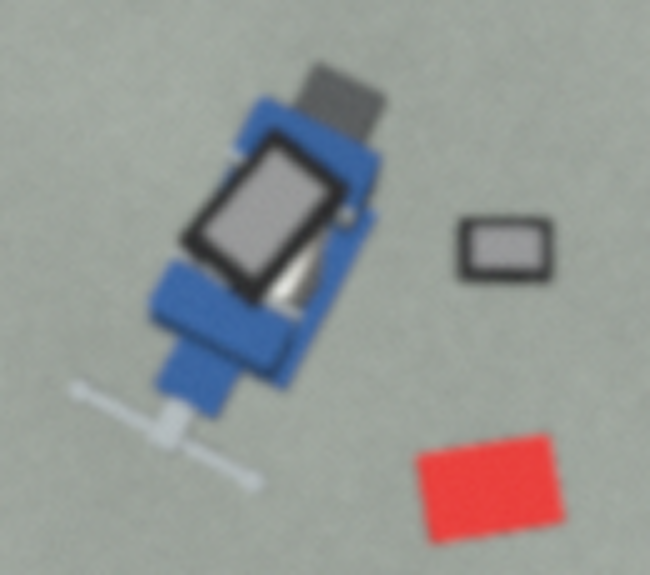

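The crop confirms the larger black case at crop (263,213), on the cap, its long axis at about -40° in world. The vise's T-bar is lower left, so the bottle's x is at about -0.5 rad. I'll go above it.

Request:
{"op": "play_rows", "data": {"targets": [{"tz": -4,"az": 0.8},{"tz": -5,"az": 0.79},{"tx": -3.6,"ty": -1.3},{"tx": -5,"ty": -2},{"tx": -5,"ty": -2}], "gripper": 8.54}}

```text
$.targets[0]: bad value
```

Request:
{"op": "play_rows", "data": {"targets": [{"tx": -5,"ty": -2},{"tx": -5,"ty": -2},{"tx": -5,"ty": -2},{"tx": -5,"ty": -2},{"tx": -5,"ty": -2}]}}

```text
$.targets[0]: bad value
```

Request:
{"op": "play_rows", "data": {"targets": [{"tx": -5,"ty": -2},{"tx": -5,"ty": -2},{"tx": -4,"ty": -2},{"tx": -3,"ty": -1},{"tx": 0}]}}

```text
$.targets[0]: bad value
```

```bash
python3 - <<'E'
from h import *
s=observe();print(s['t'],s['tcp_pos'],s['tcp_rot'])
a=save('wrist','w1.png')
for l in ['case','cap','seat','bottle']:
    for r in mark_of('wrist',l)[:3]:
        P=np.array(r['location']); print(l,np.round(P,3),round(r['p'],2),np.round(proj('wrist',P)[0]))
E
```

```text
0.8 [0.25755992 0.56945406 0.23135229] [[-9.11124257e-01  4.12131759e-01  3.78735226e-05]
 [ 4.12131761e-01  9.11124255e-01  6.08763480e-05]
 [-9.41840874e-06  7.10747989e-05 -9.99999997e-01]]
```

View pics/w1.png

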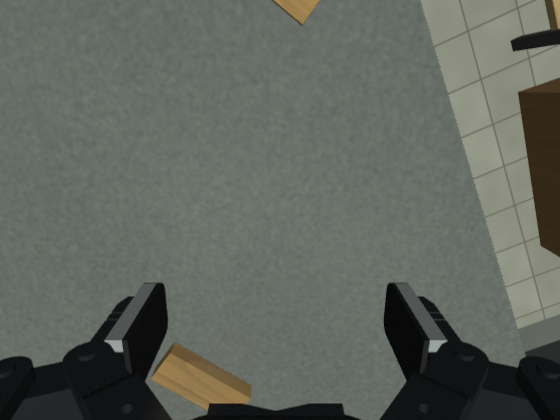

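All six keys are required, so no move was made. The view shows only bare bench, the offcut and the open fingers.

Request:
{"op": "play_rows", "data": {"targets": [{"tx": 0,"ty": 0,"tz": -4,"ax": 0,"ay": 0,"az": 0.8},{"tx": 0,"ty": 0,"tz": -5,"ax": 0,"ay": 0,"az": 0.79},{"tx": -3.6,"ty": -1.3,"tz": 0,"ax": 0,"ay": 0,"az": 0},{"tx": -5,"ty": -2,"tz": 0,"ax": 0,"ay": 0,"az": 0},{"tx": -5,"ty": -2,"tz": 0,"ax": 0,"ay": 0,"az": 0}], "gripper": 8.54}}

```text
t: 1.68
tcp_pos: [0.3275, 0.44, 0.3215]
tcp_rot: [[-0.764, 0.645, 0.001], [0.645, 0.764, 0.0], [-0.0, 0.001, -1.0]]
force: [0.1, -0.7, 0.0]
gripper_width: 0.0854
finger_force: 0.0
```

Request:
{"op": "play_rows", "data": {"targets": [{"tx": -5,"ty": -2,"tz": 0,"ax": 0,"ay": 0,"az": 0},{"tx": -5,"ty": -2,"tz": 0,"ax": 0,"ay": 0,"az": 0},{"tx": -5,"ty": -2,"tz": 0,"ax": 0,"ay": 0,"az": 0},{"tx": -5,"ty": -2,"tz": 0,"ax": 0,"ay": 0,"az": 0},{"tx": -5,"ty": -2,"tz": 0,"ax": 0,"ay": 0,"az": 0}]}}

```text
t: 2.3
tcp_pos: [0.454, 0.2017, 0.3216]
tcp_rot: [[-0.763, 0.646, 0.001], [0.646, 0.763, 0.0], [-0.0, 0.001, -1.0]]
force: [0.6, 0.3, 0.3]
gripper_width: 0.0854
finger_force: 0.0
```

Request:
{"op": "play_rows", "data": {"targets": [{"tx": -5,"ty": -2,"tz": 0,"ax": 0,"ay": 0,"az": 0},{"tx": -4,"ty": -2,"tz": 0,"ax": 0,"ay": 0,"az": 0},{"tx": -3,"ty": -2,"tz": 0,"ax": 0,"ay": 0,"az": 0},{"tx": -2,"ty": -1,"tz": 0,"ax": 0,"ay": 0,"az": 0},{"tx": 0,"ty": 0,"tz": 0,"ax": 0,"ay": 0,"az": 0}]}}

```text
t: 2.92
tcp_pos: [0.5156, 0.0581, 0.3213]
tcp_rot: [[-0.762, 0.648, 0.0], [0.648, 0.762, -0.0], [-0.0, 0.0, -1.0]]
force: [-0.4, 0.6, 0.2]
gripper_width: 0.0854
finger_force: 0.0
```

```bash
python3 - <<'E'
from h import *
s=observe();print(s['t'],s['tcp_pos'],s['tcp_rot'],s['joint_pos'])
a=save('wrist','w2.png')
for l in ['case','cap','seat','bottle']:
    for r in mark_of('wrist',l)[:3]:
        P=np.array(r['location']); print(l,np.round(P,3),round(r['p'],2),np.round(proj('wrist',P)[0]))
E
```

```text
2.925 [0.51560554 0.05814461 0.32130347] [[-7.61536551e-01  6.48121872e-01  3.49092572e-04]
 [ 6.48121909e-01  7.61536599e-01 -8.48632310e-06]
 [-2.71346941e-04  2.19791899e-04 -9.99999939e-01]] [-1.03312122e-01  2.82257695e-01  1.57733032e+00  2.87538854e-05
  1.28165654e+00 -9.69000987e-01]
case [0.56  0.001 0.198] 0.8 [257. 290.]
case [ 0.581 -0.151 -0.005] 0.73 [191. 289.]
case [ 0.428 -0.139 -0.003] 0.68 [115. 203.]
bottle [0.566 0.004 0.003] 0.74 [268. 215.]
```

View pics/w2.png

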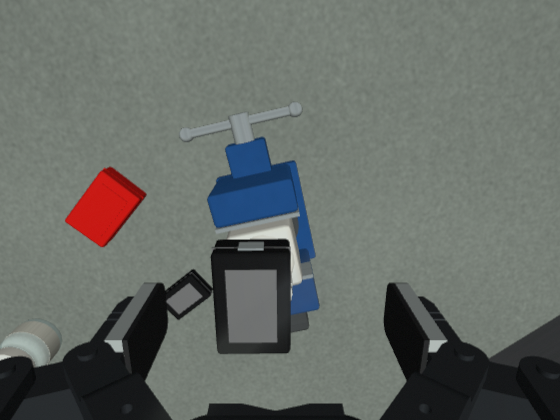

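The case shows at (213..291, 249..352), nearly square with the gripper. The small black case (187,294) and the red case (105,207) stand clear of it.

```bash
python3 - <<'E'
from h import *
P=np.array([onz('wrist',p,.225) for p in [(213,250),(291,250),(290,352),(218,352)]]);print(P.round(4),P.mean(0))
print(np.linalg.norm(np.diff(P,axis=0),axis=1))
d=(P[2]+P[3]-P[0]-P[1]);print('axis',np.degrees(np.arctan2(d[1],d[0])))
im=cv2.imread('pics/w2.png');m=(im.max(2)<75).astype(np.uint8);n,l,st,ce=cv2.connectedComponentsWithStats(m)
print(st[l[248,250]],st[l[345,250]])
E
```

```text
[[ 0.5063  0.01    0.225 ]
 [ 0.5408  0.0508  0.225 ]
 [ 0.6048 -0.0028  0.225 ]
 [ 0.5699 -0.0442  0.225 ]] [0.55546062 0.00344068 0.225     ]
[0.05336907 0.08355882 0.05420753]
axis -40.201238597934754
[     0      0    560    420 199254] [    0   239   309   181 18776]
```

Request:
{"op": "play_rows", "data": {"targets": [{"tx": -2.5,"ty": -0.6,"tz": 0,"ax": 0,"ay": 0,"az": 0},{"tx": -3,"ty": -0.7,"tz": 0,"ax": 0,"ay": 0,"az": 0},{"tx": -1.4,"ty": -0.3,"tz": 1,"ax": 0,"ay": 0,"az": 0},{"tx": 0,"ty": 0,"tz": 2.5,"ax": 0,"ay": 0,"az": 0},{"tx": 0,"ty": 0,"tz": 2.5,"ax": 0,"ay": 0,"az": 0}]}}

```text
t: 3.8
tcp_pos: [0.5574, 0.0023, 0.2599]
tcp_rot: [[-0.763, 0.646, -0.001], [0.646, 0.763, 0.0], [0.001, -0.0, -1.0]]
force: [-0.3, 0.6, -0.1]
gripper_width: 0.0854
finger_force: 0.0
```

```bash
python3 - <<'E'
from h import *
s=observe();print(s['t'],s['tcp_pos'],s['force'])
a=save('wrist','w3.png')
for r in mark_of('wrist','case')[:3]: print(np.round(r['location'],3),round(r['p'],2))
E
```

```text
3.8 [0.55737456 0.00227354 0.25989194] [-0.30622336  0.55223337 -0.0981324 ]
[0.559 0.001 0.195] 0.74
[ 0.428 -0.138 -0.001] 0.73
[ 0.578 -0.152 -0.003] 0.67
```

View pics/w3.png

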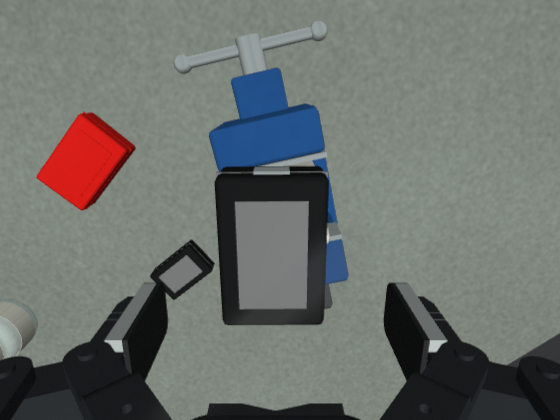

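The case (218..326, 175..325) is centred between the fingers within about 2 mm. I'll descend and grip.

Request:
{"op": "play_rows", "data": {"targets": [{"tx": 0,"ty": -0.1,"tz": 2,"ax": 0,"ay": 0,"az": 0},{"tx": 0,"ty": 0,"tz": 2,"ax": 0,"ay": 0,"az": 0},{"tx": 0,"ty": 0,"tz": 1.6,"ax": 0,"ay": 0,"az": 0},{"tx": 0,"ty": 0,"tz": 1.2,"ax": 0,"ay": 0,"az": 0},{"tx": 0,"ty": 0,"tz": 0,"ax": 0,"ay": 0,"az": 0}]}}

```text
t: 4.53
tcp_pos: [0.5563, 0.002, 0.1926]
tcp_rot: [[-0.763, 0.646, -0.002], [0.646, 0.763, 0.0], [0.001, -0.001, -1.0]]
force: [-0.1, 0.5, 0.8]
gripper_width: 0.0853
finger_force: 0.0
```

Request:
{"op": "play_rows", "data": {"targets": [{"tx": 0,"ty": 0,"tz": 0,"ax": 0,"ay": 0,"az": 0},{"tx": 0,"ty": 0,"tz": 0,"ax": 0,"ay": 0,"az": 0},{"tx": 0,"ty": 0,"tz": 0,"ax": 0,"ay": 0,"az": 0},{"tx": 0,"ty": 0,"tz": 0,"ax": 0,"ay": 0,"az": 0},{"tx": 0,"ty": 0,"tz": 0,"ax": 0,"ay": 0,"az": 0}], "gripper": 4}}

```text
t: 5.15
tcp_pos: [0.5571, 0.0018, 0.1937]
tcp_rot: [[-0.763, 0.646, 0.001], [0.646, 0.763, -0.0], [-0.001, 0.001, -1.0]]
force: [0.4, -1.0, 2.5]
gripper_width: 0.0551
finger_force: 68.7
```

Request:
{"op": "play_rows", "data": {"targets": [{"tx": 0,"ty": 0,"tz": -1,"ax": 0,"ay": 0,"az": 0},{"tx": 0,"ty": 0,"tz": -2,"ax": 0,"ay": 0,"az": 0},{"tx": 0,"ty": 0,"tz": -2,"ax": 0,"ay": 0,"az": 0},{"tx": 1,"ty": 1.2,"tz": 0,"ax": 0,"ay": 0,"az": 0},{"tx": 2,"ty": 2.4,"tz": 0,"ax": 0,"ay": 0,"az": 0}]}}

```text
t: 5.78
tcp_pos: [0.5565, 0.0493, 0.2427]
tcp_rot: [[-0.762, 0.648, -0.001], [0.648, 0.762, 0.001], [0.001, -0.0, -1.0]]
force: [-0.5, -0.2, -1.3]
gripper_width: 0.0548
finger_force: 68.6
```

Request:
{"op": "play_rows", "data": {"targets": [{"tx": 2.5,"ty": 3,"tz": 0,"ax": 0,"ay": 0,"az": 0},{"tx": 2.5,"ty": 3,"tz": 0,"ax": 0,"ay": 0,"az": 0},{"tx": 2.5,"ty": 3,"tz": 0,"ax": 0,"ay": 0,"az": 0},{"tx": 1.7,"ty": 2.3,"tz": 0,"ax": 0,"ay": 0,"az": 0},{"tx": 1,"ty": 1.2,"tz": 1,"ax": 0,"ay": 0,"az": 0}]}}

```text
t: 6.4
tcp_pos: [0.5593, 0.2124, 0.2325]
tcp_rot: [[-0.765, 0.644, -0.0], [0.644, 0.765, 0.0], [0.0, 0.0, -1.0]]
force: [0.0, -0.4, -1.2]
gripper_width: 0.0553
finger_force: 68.6
```

Request:
{"op": "play_rows", "data": {"targets": [{"tx": 0,"ty": 0,"tz": 3,"ax": 0,"ay": 0,"az": 0},{"tx": 0,"ty": 0,"tz": 4,"ax": 0,"ay": 0,"az": 0},{"tx": 0,"ty": 0,"tz": 4,"ax": 0,"ay": 0,"az": 0},{"tx": 0,"ty": 0,"tz": 4,"ax": 0,"ay": 0,"az": 0},{"tx": 0,"ty": 0,"tz": 3,"ax": 0,"ay": 0,"az": 0}]}}

```text
t: 7.02
tcp_pos: [0.558, 0.2096, 0.0502]
tcp_rot: [[-0.763, 0.646, -0.004], [0.646, 0.763, -0.001], [0.003, -0.003, -1.0]]
force: [0.2, -0.6, -1.6]
gripper_width: 0.0553
finger_force: 68.6
```

```bash
python3 - <<'E'
from h import *
s=observe();print(s['t'],s['tcp_pos'],s['force'],s['gripper_width'])
save('side','s1.png')
for l in ['case','cap','seat','bottle']:
  for r in mark_of('side',l)[:3]: print(l,np.round(r['location'],3),round(r['p'],2))
save('top','t1.png')
for l in ['case','cap','seat','bottle']:
  for r in mark_of('top',l)[:3]: print(l,np.round(r['location'],3),round(r['p'],2))
E
```

```text
7.025 [0.5579898  0.20960696 0.05022728] [ 0.16779599 -0.59271264 -1.60284757] 0.055257244831257255
case [ 0.424 -0.148  0.001] 0.97
case [0.561 0.209 0.054] 0.76
case [ 0.578 -0.157 -0.003] 0.6
cap [ 0.563 -0.     0.163] 0.65
seat [ 0.567 -0.004  0.168] 0.61
bottle [ 0.563 -0.003  0.002] 0.84
case [ 0.579 -0.154  0.001] 0.7
case [ 0.429 -0.142 -0.002] 0.61
case [0.563 0.208 0.054] 0.39
cap [ 0.564 -0.003  0.166] 0.48
seat [0.568 0.003 0.165] 0.58
bottle [0.565 0.005 0.001] 0.94
```

View pics/s1.png

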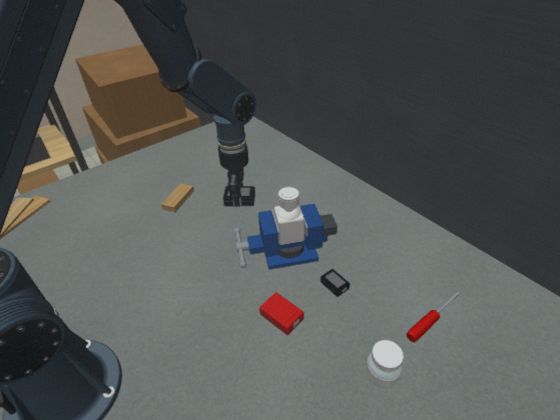

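The side view shows the cap now bare at (289,197), and the case held level at (238,196) above free bench. I'll lower it.

Request:
{"op": "play_rows", "data": {"targets": [{"tx": 0,"ty": 0,"tz": 2,"ax": 0,"ay": 0,"az": 0},{"tx": 0,"ty": 0,"tz": 1.5,"ax": 0,"ay": 0,"az": 0},{"tx": 0,"ty": 0,"tz": 0.8,"ax": 0,"ay": 0,"az": 0},{"tx": 0,"ty": 0,"tz": 0.4,"ax": 0,"ay": 0,"az": 0},{"tx": 0,"ty": 0,"tz": 0,"ax": 0,"ay": 0,"az": 0}]}}

```text
t: 8.15
tcp_pos: [0.56, 0.2101, 0.0062]
tcp_rot: [[-0.763, 0.646, -0.0], [0.646, 0.763, -0.0], [0.0, -0.0, -1.0]]
force: [0.4, -0.0, -2.1]
gripper_width: 0.0549
finger_force: 68.4
```

Request:
{"op": "play_rows", "data": {"targets": [{"tx": 0,"ty": 0,"tz": 0.1,"ax": 0,"ay": 0,"az": 0},{"tx": 0,"ty": 0,"tz": 0.1,"ax": 0,"ay": 0,"az": 0},{"tx": 0,"ty": 0,"tz": 0,"ax": 0,"ay": 0,"az": 0}]}}

```text
t: 8.52
tcp_pos: [0.56, 0.2101, 0.0045]
tcp_rot: [[-0.763, 0.646, 0.0], [0.646, 0.763, 0.0], [-0.0, 0.0, -1.0]]
force: [-0.3, 0.4, -1.2]
gripper_width: 0.0548
finger_force: 68.4
```

Request:
{"op": "play_rows", "data": {"targets": [{"tx": 0,"ty": 0,"tz": 0.1,"ax": 0,"ay": 0,"az": 0},{"tx": 0,"ty": 0,"tz": 0.1,"ax": 0,"ay": 0,"az": 0},{"tx": 0,"ty": 0,"tz": 0,"ax": 0,"ay": 0,"az": 0}]}}

```text
t: 8.9
tcp_pos: [0.5598, 0.21, 0.0022]
tcp_rot: [[-0.763, 0.646, -0.0], [0.646, 0.763, -0.0], [0.0, -0.0, -1.0]]
force: [-0.6, 0.1, -2.3]
gripper_width: 0.055
finger_force: 68.4
```

Request:
{"op": "play_rows", "data": {"targets": [{"tx": 0,"ty": 0,"tz": 0.1,"ax": 0,"ay": 0,"az": 0},{"tx": 0,"ty": 0,"tz": 0,"ax": 0,"ay": 0,"az": 0}]}}

```text
t: 9.15
tcp_pos: [0.5599, 0.21, 0.0012]
tcp_rot: [[-0.763, 0.646, -0.0], [0.646, 0.763, -0.0], [0.0, -0.0, -1.0]]
force: [-0.6, -0.7, -1.3]
gripper_width: 0.0549
finger_force: 68.4
```

Request:
{"op": "play_rows", "data": {"targets": [{"tx": 0,"ty": 0,"tz": 0.1,"ax": 0,"ay": 0,"az": 0},{"tx": 0,"ty": 0,"tz": 0.1,"ax": 0,"ay": 0,"az": 0},{"tx": 0,"ty": 0,"tz": 0,"ax": 0,"ay": 0,"az": 0}]}}

```text
t: 9.52
tcp_pos: [0.56, 0.2101, -0.0006]
tcp_rot: [[-0.763, 0.646, 0.0], [0.646, 0.763, 0.0], [-0.0, 0.0, -1.0]]
force: [-1.0, 1.3, 0.6]
gripper_width: 0.055
finger_force: 68.6
```

```bash
python3 - <<'E'
from workcell import *
s=observe();print(s['force'],s['tcp_pos'])
E
```

```text
[-0.99694707  1.25087892  0.64117649] [ 0.55997107  0.21005964 -0.0006065 ]
```

Contact has been made. I'll release, lift clear and go above the cap.

Request:
{"op": "play_rows", "data": {"targets": [{"tx": 0,"ty": 0,"tz": 0,"ax": 0,"ay": 0,"az": 0},{"tx": 0,"ty": 0,"tz": 0,"ax": 0,"ay": 0,"az": 0},{"tx": 0,"ty": 0,"tz": 0,"ax": 0,"ay": 0,"az": 0},{"tx": 0,"ty": 0,"tz": -0.5,"ax": 0,"ay": 0,"az": 0},{"tx": 0,"ty": 0,"tz": -2,"ax": 0,"ay": 0,"az": 0}], "gripper": 8.54}}

```text
t: 10.15
tcp_pos: [0.5591, 0.2099, 0.0242]
tcp_rot: [[-0.763, 0.646, -0.003], [0.646, 0.763, -0.0], [0.002, -0.002, -1.0]]
force: [-0.5, -0.7, 0.4]
gripper_width: 0.0856
finger_force: 0.0
```

Request:
{"op": "play_rows", "data": {"targets": [{"tx": 0,"ty": 0,"tz": -4,"ax": 0,"ay": 0,"az": 0},{"tx": 0,"ty": 0,"tz": -5,"ax": 0,"ay": 0,"az": 0},{"tx": 0,"ty": 0,"tz": -5,"ax": 0,"ay": 0,"az": 0},{"tx": 0,"ty": 0,"tz": -5,"ax": 0,"ay": 0,"az": 0},{"tx": 0,"ty": 0,"tz": -4.5,"ax": 0,"ay": 0,"az": 0}]}}

```text
t: 10.78
tcp_pos: [0.5598, 0.2101, 0.263]
tcp_rot: [[-0.763, 0.646, 0.003], [0.646, 0.763, 0.001], [-0.002, 0.002, -1.0]]
force: [0.7, -0.5, -0.8]
gripper_width: 0.0852
finger_force: 0.0
```

Request:
{"op": "play_rows", "data": {"targets": [{"tx": -2,"ty": -2.3,"tz": 0,"ax": 0,"ay": 0,"az": 0},{"tx": -3.3,"ty": -3.7,"tz": 0,"ax": 0,"ay": 0,"az": 0},{"tx": -3.3,"ty": -3.7,"tz": 0,"ax": 0,"ay": 0,"az": 0},{"tx": -3.3,"ty": -3.7,"tz": 0,"ax": 0,"ay": 0,"az": 0},{"tx": -2,"ty": -2.2,"tz": 0,"ax": 0,"ay": 0,"az": 0}]}}

```text
t: 11.4
tcp_pos: [0.565, -0.0011, 0.261]
tcp_rot: [[-0.762, 0.647, 0.002], [0.647, 0.762, -0.001], [-0.002, 0.001, -1.0]]
force: [-0.0, 1.0, -0.5]
gripper_width: 0.0855
finger_force: 0.0
```

Request:
{"op": "play_rows", "data": {"targets": [{"tx": 0,"ty": 0,"tz": 0,"ax": 0,"ay": 0,"az": 0},{"tx": 0,"ty": 0,"tz": 0,"ax": 0,"ay": 0,"az": 0}]}}

```text
t: 11.65
tcp_pos: [0.565, 0.0018, 0.2601]
tcp_rot: [[-0.763, 0.646, 0.001], [0.646, 0.763, 0.0], [-0.0, 0.001, -1.0]]
force: [0.3, 1.4, 0.2]
gripper_width: 0.0856
finger_force: 0.0
```

```bash
python3 - <<'E'
from h import *
s=observe();print(s['t'],s['tcp_pos'],s['force'],s['joint_pos'])
save('wrist','w4.png')
for l in ['cap','seat','bottle','case']:
  for r in mark_of('wrist',l)[:3]: print(l,np.round(r['location'],3),round(r['p'],2))
save('top','t2.png')
for r in mark_of('top','case')[:3]: print(np.round(r['location'],3),round(r['p'],2))
a=cv2.imread('pics/w4.png');b=cv2.imread('pics/t2.png')[170:275,150:290]
cv2.imwrite('pics/c4.png',np.hstack([cv2.resize(a,(480,360)),cv2.resize(b,(310,360))]))
E
```

```text
11.65 [0.56500512 0.00179535 0.26014303] [0.25641715 1.42680105 0.1814446 ] [-1.94895722e-01  4.13057654e-01  1.55230325e+00  6.66979064e-04
  1.17559819e+00 -1.06354247e+00]
cap [0.566 0.001 0.163] 0.57
bottle [ 0.562  0.004 -0.002] 0.94
bottle [ 0.491 -0.371 -0.002] 0.35
case [ 0.577 -0.154 -0.002] 0.67
case [ 0.427 -0.138 -0.   ] 0.63
case [0.564 0.208 0.004] 0.56
[0.563 0.207 0.001] 0.87
[ 0.58  -0.154  0.003] 0.73
[ 0.425 -0.143 -0.001] 0.68
```

View pics/c4.png

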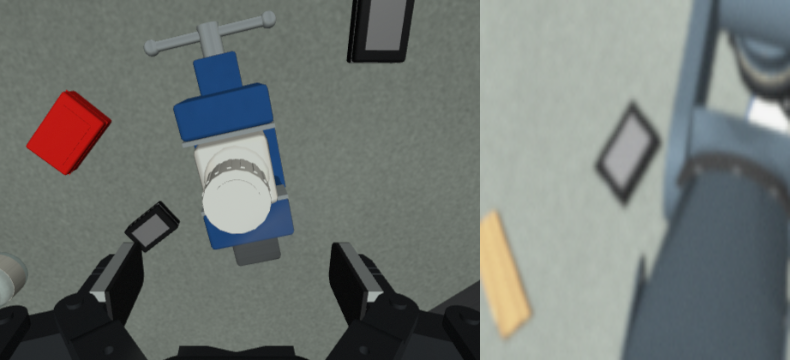

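The case lies flat and upright on the bench. The cap top shows at about (276,240) in full pixels, centred between the fingers. A quick check of the cap centre from that circle follows.

```bash
python3 - <<'E'
from h import *
for uv in [(276.5,240),(237,240),(316,240),(276.5,273)]: print(onz('wrist',uv,.195).round(4))
im=cv2.imread('pics/w4.png').min(2)
print(im[225:285:4,276], im[240,225:330:5])
E
```

```text
[ 0.5693 -0.0021  0.195 ]
[ 0.5543 -0.0198  0.195 ]
[0.5842 0.0156 0.195 ]
[ 0.5858 -0.0159  0.195 ]
[195 195 195 195 195 195 195 195 195 195 194 194  35  39  43] [110 105 113 195 195 195 195 195 195 195 195 194 195 194 194 195 195 194
 166  41  45]
```

Request:
{"op": "play_rows", "data": {"targets": [{"tx": -0.2,"ty": 0,"tz": 2.5,"ax": 0,"ay": 0,"az": 0},{"tx": 0,"ty": 0,"tz": 3,"ax": 0,"ay": 0,"az": 0},{"tx": 0,"ty": 0,"tz": 3,"ax": 0,"ay": 0,"az": 0},{"tx": 0,"ty": 0,"tz": 1.7,"ax": 0,"ay": 0,"az": 0},{"tx": 0,"ty": 0,"tz": 0,"ax": 0,"ay": 0,"az": 0}]}}

```text
t: 12.62
tcp_pos: [0.5658, 0.0004, 0.1559]
tcp_rot: [[-0.764, 0.646, -0.004], [0.646, 0.764, 0.001], [0.003, -0.002, -1.0]]
force: [-0.7, -0.4, 1.1]
gripper_width: 0.0852
finger_force: 0.0
```

Request:
{"op": "play_rows", "data": {"targets": [{"tx": 0,"ty": 0,"tz": 0,"ax": 0,"ay": 0,"az": 0},{"tx": 0,"ty": 0,"tz": 0,"ax": 0,"ay": 0,"az": 0},{"tx": 0,"ty": 0,"tz": 0,"ax": 0,"ay": 0,"az": 0},{"tx": 0,"ty": 0,"tz": 0,"ax": 0,"ay": 0,"az": 0},{"tx": 0,"ty": 0,"tz": 0,"ax": 0,"ay": 0,"az": 0}], "gripper": 3.5}}

```text
t: 13.25
tcp_pos: [0.5675, -0.0001, 0.1581]
tcp_rot: [[-0.763, 0.646, 0.002], [0.646, 0.763, -0.0], [-0.002, 0.001, -1.0]]
force: [1.1, 1.0, 3.1]
gripper_width: 0.0477
finger_force: 60.9
```

```bash
python3 - <<'E'
from workcell import *
s=observe();print(s['t'],s['force'],s['tcp_pos'],s['wrist_torque'],s['gripper_width'])
E
```

```text
13.25 [1.05869538 1.04684393 3.1285544 ] [ 5.67547225e-01 -1.22450766e-04  1.58054834e-01] [ 0.14008546 -0.08924021  0.00708466] 0.047679958691334394
```

Request:
{"op": "play_rows", "data": {"targets": [{"tx": 0,"ty": 0,"tz": 0.2,"ax": 0,"ay": 0,"az": 0},{"tx": 0,"ty": 0,"tz": 0.2,"ax": 0,"ay": 0,"az": 0},{"tx": 0,"ty": 0,"tz": 0.1,"ax": 0,"ay": 0,"az": 0},{"tx": 0,"ty": 0,"tz": 0,"ax": 0,"ay": 0,"az": 0},{"tx": 0,"ty": 0,"tz": 0,"ax": 0,"ay": 0,"az": 0}]}}

```text
t: 13.88
tcp_pos: [0.5676, -0.0001, 0.1533]
tcp_rot: [[-0.763, 0.646, 0.002], [0.646, 0.763, -0.0], [-0.002, 0.001, -1.0]]
force: [-0.9, 1.0, 8.8]
gripper_width: 0.047
finger_force: 61.3
```

Request:
{"op": "play_rows", "data": {"targets": [{"tx": 0,"ty": 0,"tz": 0.05,"ax": 0,"ay": 0,"az": -0.3},{"tx": 0,"ty": 0,"tz": 0,"ax": 0,"ay": 0,"az": -0.4},{"tx": 0,"ty": 0,"tz": 0,"ax": 0,"ay": 0,"az": -0.4},{"tx": 0,"ty": 0,"tz": 0,"ax": 0,"ay": 0,"az": -0.4},{"tx": 0,"ty": 0,"tz": 0,"ax": 0,"ay": 0,"az": 0}]}}

```text
t: 14.5
tcp_pos: [0.5679, -0.0005, 0.153]
tcp_rot: [[-0.905, 0.426, 0.003], [0.426, 0.905, -0.001], [-0.003, 0.0, -1.0]]
force: [-0.8, 1.5, 8.6]
gripper_width: 0.0475
finger_force: 61.4
```

```bash
python3 - <<'E'
from workcell import *
s=observe();print(s['t'],s['force'],s['tcp_pos'],s['wrist_torque'],s['gripper_width'],s['joint_pos'][5])
E
```

```text
14.5 [-0.80323086  1.48555709  8.6028804 ] [ 5.67875415e-01 -4.56095975e-04  1.52970002e-01] [0.00639735 0.03303074 0.01841602] 0.04753269814789652 -1.3280384264232032
```

Request:
{"op": "play_rows", "data": {"targets": [{"tx": 0,"ty": 0,"tz": 0.03,"ax": 0,"ay": 0,"az": -0.4},{"tx": 0,"ty": 0,"tz": 0,"ax": 0,"ay": 0,"az": -0.5},{"tx": 0,"ty": 0,"tz": 0,"ax": 0,"ay": 0,"az": -0.5},{"tx": 0,"ty": 0,"tz": 0,"ax": 0,"ay": 0,"az": -0.5},{"tx": 0,"ty": 0,"tz": 0,"ax": 0,"ay": 0,"az": -0.4}]}}

```text
t: 15.12
tcp_pos: [0.5681, -0.0005, 0.1528]
tcp_rot: [[-0.999, 0.037, 0.003], [0.037, 0.999, -0.001], [-0.003, -0.001, -1.0]]
force: [-0.9, 0.2, 9.9]
gripper_width: 0.0474
finger_force: 61.4
```

Request:
{"op": "play_rows", "data": {"targets": [{"tx": 0,"ty": 0,"tz": 0,"ax": 0,"ay": 0,"az": -0.5},{"tx": 0,"ty": 0,"tz": 0,"ax": 0,"ay": 0,"az": -0.5},{"tx": 0,"ty": 0,"tz": 0,"ax": 0,"ay": 0,"az": -0.5},{"tx": 0,"ty": 0,"tz": 0,"ax": 0,"ay": 0,"az": -0.4},{"tx": 0,"ty": 0,"tz": 0,"ax": 0,"ay": 0,"az": 0}]}}

```text
t: 15.75
tcp_pos: [0.5681, -0.0005, 0.1528]
tcp_rot: [[-0.957, -0.289, 0.003], [-0.289, 0.957, -0.001], [-0.003, -0.002, -1.0]]
force: [0.4, 0.7, 8.6]
gripper_width: 0.0474
finger_force: 61.4
```

```bash
python3 - <<'E'
from workcell import *
s=observe();print(s['t'],s['force'],s['tcp_pos'],s['wrist_torque'],s['gripper_width'],s['joint_pos'][5])
E
```

```text
15.75 [0.3642327  0.717567   8.56311059] [ 5.68134299e-01 -5.22467324e-04  1.52781543e-01] [0.07352455 0.06960242 0.03419229] 0.04736490023544082 -2.0610451601017514
```

Request:
{"op": "play_rows", "data": {"targets": [{"tx": 0,"ty": 0,"tz": 0,"ax": 0,"ay": 0,"az": -0.5},{"tx": 0,"ty": 0,"tz": 0,"ax": 0,"ay": 0,"az": -0.5},{"tx": 0,"ty": 0,"tz": 0,"ax": 0,"ay": 0,"az": -0.3},{"tx": 0,"ty": 0,"tz": 0,"ax": 0,"ay": 0,"az": 0},{"tx": 0,"ty": 0,"tz": 0,"ax": 0,"ay": 0,"az": 0}]}}

```text
t: 16.38
tcp_pos: [0.5681, -0.0005, 0.1528]
tcp_rot: [[-0.868, -0.496, 0.003], [-0.496, 0.868, -0.001], [-0.002, -0.002, -1.0]]
force: [0.4, -0.4, 9.1]
gripper_width: 0.0473
finger_force: 61.4
```

```bash
python3 - <<'E'
from workcell import *
s=observe();print(s['t'],s['force'],s['tcp_pos'],s['wrist_torque'],s['gripper_width'],s['joint_pos'][5])
E
```

```text
16.375 [ 0.38531116 -0.3997686   9.09531545] [ 5.68148256e-01 -5.34703070e-04  1.52776113e-01] [0.05040207 0.01723267 0.02646723] 0.0473089866789223 -2.287553445585011
```

Request:
{"op": "play_rows", "data": {"targets": [{"tx": 0,"ty": 0,"tz": -0.3,"ax": 0,"ay": 0,"az": 0},{"tx": 0,"ty": 0,"tz": -0.4,"ax": 0,"ay": 0,"az": 0},{"tx": 0,"ty": 0,"tz": -0.4,"ax": 0,"ay": 0,"az": 0},{"tx": 0,"ty": 0,"tz": 0,"ax": 0,"ay": 0,"az": 0}]}}

```text
t: 16.88
tcp_pos: [0.566, -0.0, 0.162]
tcp_rot: [[-0.868, -0.496, -0.002], [-0.496, 0.868, 0.0], [0.002, 0.001, -1.0]]
force: [1.7, -1.1, 0.5]
gripper_width: 0.0473
finger_force: 61.5
```

Free. I'll lift on to a TCP height of about 0.238.

Request:
{"op": "play_rows", "data": {"targets": [{"tx": 0,"ty": 0,"tz": -0.7,"ax": 0,"ay": 0,"az": 0},{"tx": 0,"ty": 0,"tz": -1,"ax": 0,"ay": 0,"az": 0},{"tx": 0,"ty": 0,"tz": -1.2,"ax": 0,"ay": 0,"az": 0},{"tx": 0,"ty": 0,"tz": -1.2,"ax": 0,"ay": 0,"az": 0},{"tx": 0,"ty": 0,"tz": -1.2,"ax": 0,"ay": 0,"az": 0}]}}

```text
t: 17.5
tcp_pos: [0.5669, -0.0001, 0.2167]
tcp_rot: [[-0.868, -0.496, 0.001], [-0.496, 0.868, -0.0], [-0.0, -0.0, -1.0]]
force: [0.6, 0.7, -1.1]
gripper_width: 0.0474
finger_force: 62.0
```

Request:
{"op": "play_rows", "data": {"targets": [{"tx": 0,"ty": 0,"tz": -1.2,"ax": 0,"ay": 0,"az": 0},{"tx": 0,"ty": 0,"tz": -0.7,"ax": 0,"ay": 0,"az": 0},{"tx": 0,"ty": 0,"tz": -0.3,"ax": 0,"ay": 0,"az": 0},{"tx": 0,"ty": 0,"tz": 0,"ax": 0,"ay": 0,"az": 0},{"tx": 0,"ty": 0,"tz": 0,"ax": 0,"ay": 0,"az": 0}]}}

```text
t: 18.12
tcp_pos: [0.5665, -0.0001, 0.237]
tcp_rot: [[-0.868, -0.496, -0.001], [-0.496, 0.868, 0.0], [0.001, 0.001, -1.0]]
force: [-0.3, -0.7, -0.3]
gripper_width: 0.047
finger_force: 61.9
```

```bash
python3 - <<'E'
from h import *
s=observe();print(s['t'],s['tcp_pos'],s['tcp_rot'],s['force'],s['gripper_width'])
save('side','s2.png')
for l in ['cap','case','jar','offcut','screwdriver']:
  for r in mark_of('side',l)[:3]: print(l,np.round(r['location'],3),round(r['p'],2))
a=cv2.imread('pics/s2.png')[130:340,160:440]; cv2.imwrite('pics/c5.png',cv2.resize(a,(800,600)))
E
```

```text
18.125 [ 5.66480255e-01 -6.58241634e-05  2.37034501e-01] [[-8.68102441e-01 -4.96383906e-01 -1.08199389e-03]
 [-4.96384384e-01  8.68102816e-01  2.11767872e-04]
 [ 8.34163783e-04  7.20921079e-04 -9.99999392e-01]] [-0.31019899 -0.69473533 -0.25572019] 0.046993205220706324
cap [0.567 0.001 0.242] 0.59
cap [ 0.499 -0.367  0.   ] 0.54
case [0.561 0.209 0.003] 0.66
case [ 0.429 -0.145 -0.001] 0.65
jar [ 0.496 -0.368  0.002] 0.63
offcut [0.454 0.392 0.001] 0.66
screwdriver [ 0.683 -0.36  -0.001] 0.96
```

View pics/c5.png

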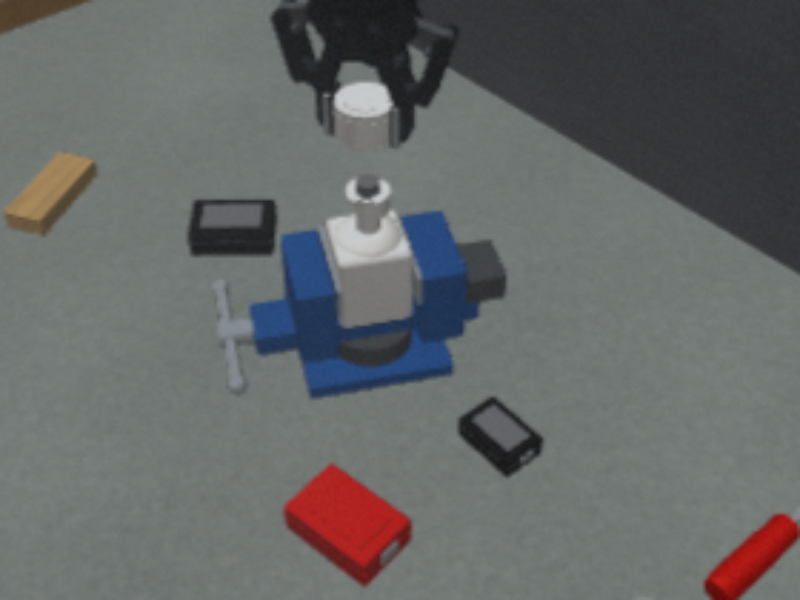

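The cap is held level at crop (363,115) above the open neck (367,200). The case is flat at crop (233,225), and the other things are unmoved. Handing in.

Request:
{"op": "play_rows", "data": {"targets": [{"tx": 0,"ty": 0,"tz": -0.1,"ax": 0,"ay": 0,"az": 0},{"tx": 0,"ty": 0,"tz": 0,"ax": 0,"ay": 0,"az": 0},{"tx": 0,"ty": 0,"tz": 0,"ax": 0,"ay": 0,"az": 0},{"tx": 0,"ty": 0,"tz": 0,"ax": 0,"ay": 0,"az": 0}]}}

```text
t: 18.92
tcp_pos: [0.5668, -0.0001, 0.2385]
tcp_rot: [[-0.868, -0.496, -0.0], [-0.496, 0.868, -0.0], [0.0, -0.0, -1.0]]
force: [-0.0, -0.4, -0.8]
gripper_width: 0.0471
finger_force: 61.9
```

```bash
python3 -c "
from workcell import *
print(close_job())"
```

```text
the job is handed in; nothing more can be done
None
```

The job is handed in at about 19 s: the case lies flat and right way up on the free bench, and the cap is unlocked and held level about 8 cm above its seat, with nothing else seen to have moved; the hand-in returned no verdict.

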